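Square a valve block on the setting plate and load it into the measuring vice

ROBOT

A 6-joint arm with a two-finger parallel gripper is mounted at the origin on the work surface. World frame = base frame: x ahead of the robot, y to its left, z up, the work surface at z = 0. Lengths are in mm, angles in rad, forces in N, time in s.
With the tool pointing down it reaches from about 425 to 1125 mm from the base axis. Payload 14.9 kg.
Tool frame: the origin (TCP) lies midway between the tips of the shut fingers; the grasp point (between the pads) lies 19 mm behind it (robot.pinch_z is the distance from the TCP to the grasp point, in mm); z points along the fingers, y is the line along which they close (so a half turn about z gives the same grasp; the last joint's range is limited). The gripper opens to 91 mm and grips with 3 to 60 N. Pads are 32 mm wide; open, the fingers measure 118 mm over their backs; the gripper's body (76 mm by 178 mm) begins 60 mm behind the grasp point.
Start: joints at [-1.292, 0.379, 1.734, -0, 1.028, -0.033], TCP at [214.736, -666.263, 213.932] pointing down, gripper open.
Joint ranges: [-2.77, 2.77], [-0.74, 2.19], [0, 2.66], [-1.06, 4.2], [0.31, 2.87], [-3.08, 3.08]. Speed limits (rad/s): [1.89, 1.89, 2.39, 3.14, 3.14, 3.14].

INTERFACE

Orientations are given as a rotation vector (axis times angle).
In Python, from bench import robot gives the robot as it stands.
- The arm moves only by the tool jog_arm, never from a script. Its argument "plan" is a list of rows, each an object of numbers: "jaw": the opening, from 0 (shut) to 1 (fully open); "dx", "dy", "dz": the shift along the tool's x, y, z as a fraction of full scale; "turn": the turn about the tool's z as a fraction of full scale. A call has 1 to 10 rows; each row is the pose to reach, as a shift and turn from the pose commanded when the call began, along the tool's axes at that moment, turning the shorter way round; what a row does not reach only later rows make up. Full scale, the value 1, is 600 mm for a shift and 180 degrees for a turn. A row lasts 1/8 s, in which the tool goes at most 62.5 mm and 10.7 degrees, less where a joint would pass 70% of its speed; a pose out of reach is approached as far as the arm can. A call with a number of a shift or a turn outside -1 to 1 is refused whole. A call with a gripper value outside its range is refused whole. The fingers move at their own pace and stop on an object; "newtons" is the grip in N (left out, the last holds). Time passes only in rows, so rows that repeat a pose let the fingers close. It gives the time, the measured TCP pose, the force, the opening and the grip force at its end, in the units of the state.
- robot.get_state(): the state, without advancing time (a new reading comes with each control period).
- robot.camera(name): name is "scene" or "top" or "wrist"; returns the picture (400x640x3 uint8, red, green, blue); there is no depth.
- robot.get_calibration(name): a dict with "fov_y" (degrees; the focal length in pixels is half the picture's height over the tangent of half this angle, whatever the lens; pixels are square), "cx", "cy" (the principal point, pixels), "extrinsics" (4x4, takes a point from camera to world coordinates). Camera axes: x right, y down, z forward; pixel columns grow to the right and rows downward; lengths in mm; the calibration is good to about 2 mm. A picture is of the moment at which its call begins: read the wrist's pose just before it. get_calibration takes no time and is no camera call; for the wrist camera it gives the pose at the moment of the call.
- robot.finish_job(): hands the job in; it is judged then, once.
The state is a dict: "time": time; "joint_pos": joint angles; "joint_vel": joint speeds; "joint_efforts": joint torques, N m; "eef_pos": TCP position; "ee_rot": TCP orientation; "contact_force": force on the tool from outside, world axes, zero at the start; "ft_torque": the same for the moment, N m; "width": finger opening in mm; "grasp_force": force on a finger pad.
Only numpy, scipy, OpenCV 4.12 (cv2) and the standard library are available. Lean on these libraries where they do the work, as an engineer would, in place of code of your own. Each camera call takes 0.05 s, during which the arm holds its last target. There are 200 camera calls.

TASK

The aluminium valve block lies crooked on the setting plate. Push it fully home so that it sits square, one long side flush against the long stop bar and one end against the short bar, then pick it up and stand it in the open measuring vice: upright, flat on the two parallels, square between the jaws and with the same overhang at both ends. Let go of it, and do not disturb the caliper, the red tray, the brass adapter and the casting.

Things in the scene. Friction and masses are not known exactly. Their poses are not given: they have to be found in the camera images.
- block_centre (a point): Centre of the loose aluminium valve block: 40 mm (its x) by 110 mm (its y) by 70 mm tall (its z, up), about 0.6 kg, flat sides, three upright bores in its top. The point is 35 mm above its underside. It starts flat on the setting plate on its 40 x 110 mm underside, up to 30 degrees off square and 25 mm or more from home. Turned by 180 degrees it is the same.
- setting_plate: Fixed smooth ground steel plate on the granite, on which the block slides easily, 170 mm (its x) by 220 mm (its y), 12 mm thick, a long stop bar along its +x edge, a short one along its +y end. Both are 18 mm wide and rise 12 mm above the plate's top. Origin at its underside, 45 mm in -x, 75 mm in -y and 12 mm below the corner point; the plate spans x -95 to +75, y -115 to +105 mm.
- corner (a point): Corner of the stop bars: where their inner faces would meet, at the height of the plate's top; axes as the plate's, z up. The long bar's inner face is x = 0 (bar from y = -7 to -172 mm), the short bar's is y = 0 (bar from x = -7 to -107 mm). A block that is home has its centre at x -20, y -55, z +35 mm in this frame, its long side along y.
- vice: Measuring vice, dark steel, fixed on the granite; its jaws do not move. Origin at its underside, 52 mm below the seat point, axes the same. Jaws 73 mm wide; fixed jaw 34 mm thick at x +24 to +58 mm, moving jaw 36 mm thick at x -24 to -60 mm, tops 66 mm above the granite; behind it the nut block and screw, lower than the jaws, reach to x -144 mm.
- vice_seat (a point): Seat of the vice: middle of the 48 mm opening, at the top of the two parallels (6 mm thick, 100 mm long along y, at x +13 and -13 mm) on which the block stands. z up, x across the opening (jaw faces at x +24 and -24 mm), y along the jaws (-36.5 to +36.5 mm). Jaws rise 14 mm above this point. The loaded block has its long side along y, centre 35 mm above here.
- caliper: Caliper lying on the granite, 200 mm long, 12 mm high; leave alone. Origin under its middle.
- tray: Small red plastic tray 85 x 125 x 30 mm; leave alone. Origin under its middle.
- adapter: Round stepped brass adapter, 52 mm in diameter, 62 mm tall; leave alone. Origin under its middle.
- casting: Ribbed cast aluminium cover 108 x 194 x 38 mm; leave alone. Origin under its middle.

How it is judged (in metres and radians):
On the way:
1. the block sits home on the setting plate: flat, within 3 mm of both stop bars and within 2 degrees of square (x of block_centre in the frame of corner between -0.023 and -0.017 m and y of block_centre in the frame of corner between -0.058 and -0.052 m and z of block_centre in the frame of corner between 0.032 and 0.038 m and angle between the y axis of block_centre and the y axis of corner, either way round below 0.035 rad and angle between block_centre's own z axis and vertical below 0.05 rad), for 0.3 s.
At the end, for the whole second after the job is handed in: The block stands released and at rest between the vice jaws, underside down on the parallels (height within 3 mm, upright within 3 degrees), its long side along the jaws within 5 degrees, centred along the jaws within 10 mm (x of block_centre in the frame of vice_seat between -0.006 and 0.006 m and y of block_centre in the frame of vice_seat between -0.01 and 0.01 m and z of block_centre in the frame of vice_seat between 0.032 and 0.038 m and angle between the y axis of block_centre and the y axis of vice_seat, either way round below 0.09 rad and angle between block_centre's own z axis and vertical below 0.05 rad and linear speed of block below 0.01 m/s and contact force between block and the fingers below 0.1 N); the robot touches nothing.
It fails at once if caliper moved more than 20 mm (distance of caliper from where it was at the start of the episode above 0.02 m).
It fails at once if tray moved more than 20 mm (distance of tray from where it was at the start of the episode above 0.02 m).
It fails at once if adapter moved more than 20 mm (distance of adapter from where it was at the start of the episode above 0.02 m).
It fails at once if casting moved more than 20 mm (distance of casting from where it was at the start of the episode above 0.02 m).
It also fails if it takes over 64 s, if anything falls off the work surface, if the arm or the gripper's body presses on something with over 40 N, if the wrist force passes 120 N, or if a joint passes its speed limit or range.

## Working session

There is one attempt and no reset: what is moved stays moved. The work goes in short steps, Python scripts to look and compute and a tool call to move; the robot and the scene stay as the last step left them, time stands still between calls to the robot, and variables do not carry over. Pictures are saved under pics/ and viewed, at most 10 in all, crops included, and the job is handed in when it is done.

Besides the shell and the picture viewer there is one more tool, called in YAML: its name, and indented under it one key for each argument. jog_arm: Moves the arm, as the interface text tells. Its arguments: {"type":"object","properties":{"plan":{"type":"array","items":{"type":"object","properties":{"jaw":{"type":"number"},"dx":{"type":"number"},"dy":{"type":"number"},"dz":{"type":"number"},"turn":{"type":"number"}}}},"newtons":{"type":"number"}},"required":["plan"]}

```bash
mkdir -p pics; ls
python3 - <<'E'
from bench import robot
import cv2
s=robot.get_state(); print(s)
for n in("top","scene"):
    c=robot.get_calibration(n); print(n,c)
    cv2.imwrite(f"pics/{n}0.png",cv2.cvtColor(robot.camera(n),cv2.COLOR_RGB2BGR))
print(robot.get_calibration("wrist"))
E
```

```text
pics
{'time': 0.0, 'joint_pos': array([-1.29231230e+00,  3.79405133e-01,  1.73476906e+00,  8.09623844e-06,
        1.02848225e+00, -3.33238044e-02]), 'joint_vel': array([-0.00060034, -0.0028974 , -0.00074074, -0.00158294,  0.0001257 ,
       -0.00041366]), 'joint_efforts': array([-2.42148446e-03, -7.63718390e+01, -4.34372091e+01,  6.50807843e-02,
        4.25115286e-02, -6.91521404e-05]), 'eef_pos': array([ 214.62029875, -665.88171794,  213.29645369]), 'ee_rot': array([-3.10244727e+00, -4.87634324e-01,  1.93445960e-04]), 'contact_force': array([ 0.36141747, -0.24811005, -0.66924096]), 'ft_torque': array([ 0.04689687,  0.03363468, -0.00456075]), 'grasp_force': 0.0, 'width': 91.10743057494726}
top {'fov_y': 47.35337823256427, 'cx': 318.84721286644884, 'cy': 200.32913237931936, 'extrinsics': array([[-1.59600367e-03, -9.84261283e-01,  1.76712140e-01,
         3.86612799e+02],
       [-9.99998679e-01,  1.62516111e-03,  2.02679528e-05,
        -5.14832746e+00],
       [-3.07134659e-04, -1.76711875e-01, -9.84262576e-01,
         1.50991424e+03],
       [ 0.00000000e+00,  0.00000000e+00,  0.
[... 219 characters left out ...]
804e+03],
       [ 9.97707687e-01,  5.78629523e-02, -3.50891810e-02,
         3.93467847e+01],
       [ 1.25414890e-03, -5.34247184e-01, -8.45327377e-01,
         1.23333475e+03],
       [ 0.00000000e+00,  0.00000000e+00,  0.00000000e+00,
         1.00000000e+00]])}
{'fov_y': 58.80634444570988, 'cx': 323.1604954473738, 'cy': 202.881513250613, 'extrinsics': array([[ 3.08302691e-01, -9.23023766e-01, -2.30166413e-01,
         2.77966330e+02],
       [-9.51287721e-01, -2.99411858e-01, -7.35133481e-02,
        -6.44920125e+02],
       [-1.05998587e-03,  2.41618846e-01, -9.70370656e-01,
         3.82956257e+02],
       [ 0.00000000e+00,  0.00000000e+00,  0.00000000e+00,
         1.00000000e+00]])}
```

View pics/top0.png

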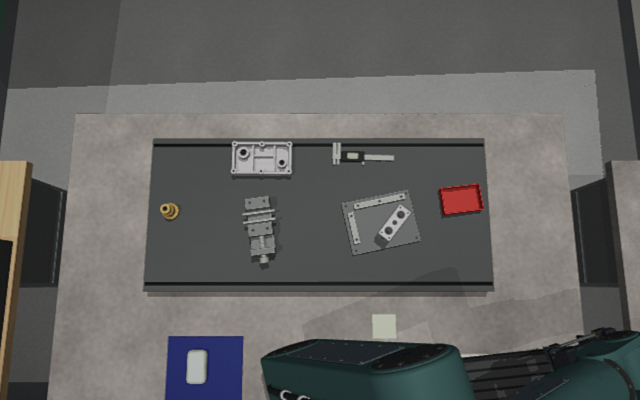

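View pics/scene0.png

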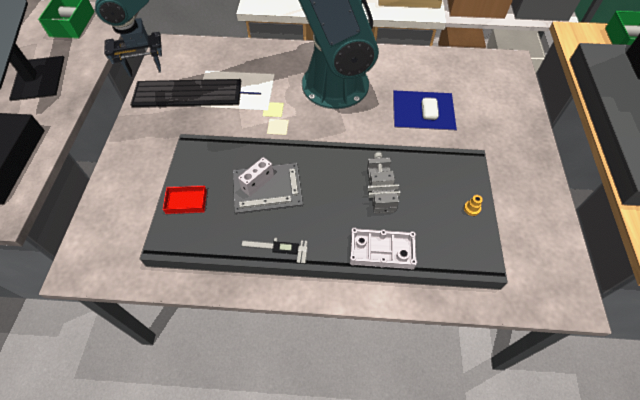

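```bash
cat > h.py <<'E'
import numpy as np,cv2
from bench import robot
def ray(cal,px):
    f=200/np.tan(np.radians(cal["fov_y"]/2));E=cal["extrinsics"]
    d=E[:3,:3]@np.array([(px[0]-cal["cx"])/f,(px[1]-cal["cy"])/f,1.])
    return E[:3,3],d/np.linalg.norm(d)
def onz(cal,px,z):
    o,d=ray(cal,px);return o+d*(z-o[2])/d[2]
def tri(rs):
    A=[np.eye(3)-np.outer(d,d) for o,d in rs]
    return np.linalg.solve(sum(A),sum(a@o for a,(o,d) in zip(A,rs)))
def red(im):
    h=cv2.cvtColor(im,cv2.COLOR_RGB2HSV);return cv2.inRange(h,(0,150,80),(8,255,255))|cv2.inRange(h,(172,150,80),(180,255,255))
E
python3 - <<'E'
from h import *
T=robot.get_calibration("top");S=robot.get_calibration("scene")
t=cv2.imread("pics/top0.png")[...,::-1].copy();s=cv2.imread("pics/scene0.png")[...,::-1].copy()
cs=[]
for im in(t,s):
    m=red(im);n,l,st,c=cv2.connectedComponentsWithStats(m);i=1+np.argmax(st[1:,4]);cs.append(c[i]);print(st[i],c[i])
print("tray",tri([ray(T,cs[0]),ray(S,cs[1])]))
for n,p in dict(plate=(381,222),block=(395,222),vice=(260,218),casting=(262,159),cal=(365,155),adapter=(169,211)).items():print(n,onz(T,p,60))
a=cv2.resize(t[180:272,230:430],None,fx=4,fy=4,interpolation=2)
cv2.imwrite("pics/tz.png",a[...,::-1])
E
```

```text
[ 440  184   44   31 1027] [460.78091529 198.87633885]
[ 163  186   44   28 1113] [184.52021563 199.49775382]
tray [ 648.40528859 -458.47457735   72.61266352]
plate [ 576.09445385 -204.03116021   60.        ]
block [ 576.02110508 -248.85954619   60.        ]
vice [589.65367791 183.72371308  60.        ]
casting [785.09575595 181.30129107  60.        ]
cal [ 798.11125519 -157.12022994   60.        ]
adapter [612.8514952  476.91532377  60.        ]
```

View pics/tz.png

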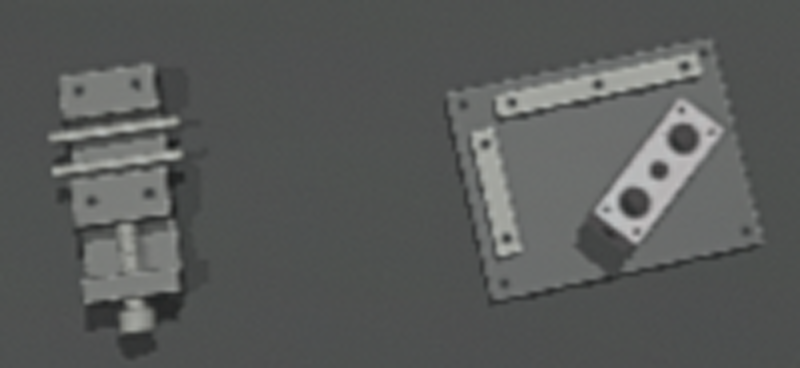

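jog_arm:
  plan:
    - {"dx":0.9,"dy":-0.58,"dz":-0.2,"turn":0.055}
    - {"dx":0.9,"dy":-0.58,"dz":-0.2,"turn":0.055}
    - {"dx":0.9,"dy":-0.58,"dz":-0.2,"turn":0.055}
    - {"dx":0.9,"dy":-0.58,"dz":-0.2,"turn":0.055}
    - {"dx":0.9,"dy":-0.58,"dz":-0.2,"turn":0.055}
    - {"dx":0.9,"dy":-0.58,"dz":-0.2,"turn":0.055}
    - {"dx":0.9,"dy":-0.58,"dz":-0.2,"turn":0.055}
    - {"dx":0.9,"dy":-0.58,"dz":-0.2,"turn":0.055}
    - {"dx":0.9,"dy":-0.58,"dz":-0.2,"turn":0.055}
    - {"dx":0.9,"dy":-0.58,"dz":-0.2,"turn":0.055}

```text
$.plan[0]: bad value
```

jog_arm:
  plan:
    - {}
    - {}
    - {}

```text
$.plan[0]: bad value
```

```bash
cat >> h.py <<'E'
import json
def snap(n,name="wrist"):
    s=robot.get_state();c=robot.get_calibration(name);im=robot.camera(name)
    cv2.imwrite(f"pics/{n}.png",im[...,::-1]);c["extrinsics"]=np.array(c["extrinsics"]).tolist()
    json.dump({k:(v if not isinstance(v,np.ndarray) else v.tolist()) for k,v in c.items()},open(f"pics/{n}.json","w"))
    print(s["time"],s["eef_pos"],s["ee_rot"],np.abs(s["joint_vel"]).max());return im
def load(n):
    c=json.load(open(f"pics/{n}.json"));c["extrinsics"]=np.array(c["extrinsics"]);return c,cv2.imread(f"pics/{n}.png")[...,::-1].copy()
E
python3 -c "
from h import *
snap('w1')"
```

```text
0.1 [ 214.63407458 -665.89883463  213.32245048] [-3.10249581e+00 -4.87618072e-01  2.05678251e-04] 0.0015491456607764798
```

View pics/w1.png

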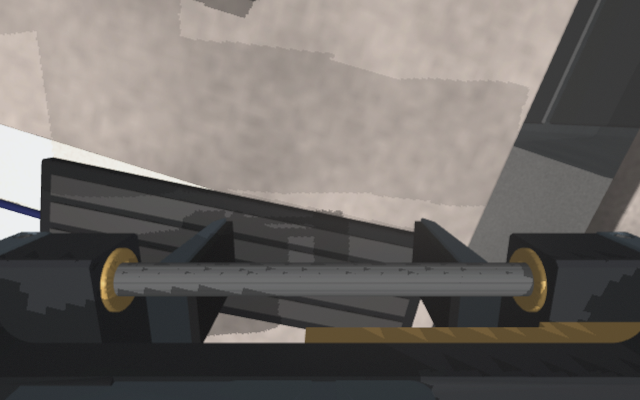

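jog_arm:
  plan:
    - {"dx":0.7,"dy":-0.61,"dz":-0.23,"turn":0.055,"jaw":1}
    - {"dx":0.7,"dy":-0.61,"dz":-0.23,"turn":0.055,"jaw":1}
    - {"dx":0.7,"dy":-0.61,"dz":-0.23,"turn":0.055,"jaw":1}
    - {"dx":0.7,"dy":-0.61,"dz":-0.23,"turn":0.055,"jaw":1}
    - {"dx":0.7,"dy":-0.61,"dz":-0.23,"turn":0.055,"jaw":1}
    - {"dx":0.7,"dy":-0.61,"dz":-0.23,"turn":0.055,"jaw":1}
    - {"dx":0.7,"dy":-0.61,"dz":-0.23,"turn":0.055,"jaw":1}
    - {"dx":0.7,"dy":-0.61,"dz":-0.23,"turn":0.055,"jaw":1}
    - {"dx":0.7,"dy":-0.61,"dz":-0.23,"turn":0.055,"jaw":1}
    - {"dx":0.7,"dy":-0.61,"dz":-0.23,"turn":0.055,"jaw":1}

```text
time: 1.4
eef_pos: [503.6, -186.6, 352.9]
ee_rot: [3.133, 0.223, 0.002]
contact_force: [0.1, -0.6, -0.5]
width: 91.2
grasp_force: 0.0
```

jog_arm:
  plan:
    - {"dx":0,"dy":0,"dz":0,"turn":0,"jaw":1}
    - {"dx":0,"dy":0,"dz":0,"turn":0,"jaw":1}

```text
time: 1.65
eef_pos: [501.5, -190.0, 351.3]
ee_rot: [-3.134, -0.216, 0.001]
contact_force: [0.3, -0.4, 0.4]
width: 91.1
grasp_force: 0.0
```

```bash
python3 -c "
from h import *
snap('w2')"
```

```text
1.65 [ 501.46057598 -189.98588272  351.32643804] [-3.13383768e+00 -2.16428043e-01  1.43809371e-03] 0.008270304275167794
```

View pics/w2.png

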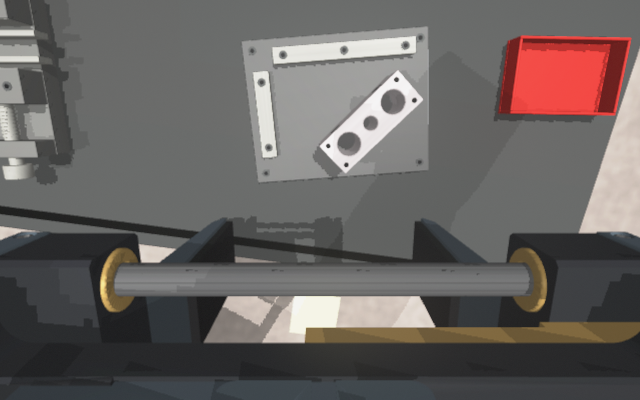

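jog_arm:
  plan:
    - {"dx":0.035,"dy":-0.365,"dz":0,"turn":0,"jaw":1}
    - {"dx":0.035,"dy":-0.365,"dz":0,"turn":0,"jaw":1}
    - {"dx":0.035,"dy":-0.365,"dz":0,"turn":0,"jaw":1}
    - {"dx":0.035,"dy":-0.365,"dz":0,"turn":0,"jaw":1}
    - {"dx":0.035,"dy":-0.365,"dz":0,"turn":0,"jaw":1}
    - {"dx":0.035,"dy":-0.365,"dz":0,"turn":0,"jaw":1}
    - {"dx":0.035,"dy":-0.365,"dz":0,"turn":0,"jaw":1}

```text
time: 2.58
eef_pos: [492.7, 29.5, 351.8]
ee_rot: [3.134, 0.215, -0.0]
contact_force: [-0.5, 0.1, -0.4]
width: 91.3
grasp_force: 0.0
```

Run:
```python
from h import *
snap('w3')
for n in("w2","w3"):
    c,im=load(n);m=((im.min(2)>165)*255).astype(np.uint8);m[205:]=0
    k,l,st,ce=cv2.connectedComponentsWithStats(m)
    for i in range(1,k):
        if st[i,4]>150:
            cn=max(cv2.findContours((l==i).astype(np.uint8),0,1)[0],key=cv2.contourArea)
            r=cv2.minAreaRect(cn);print(n,st[i],np.round(r[0],1),np.round(r[1],1),round(r[2],1),"corners",np.round(cv2.boxPoints(r),1).tolist())
c,im=load("w3");cv2.imwrite("pics/w3v.png",cv2.resize(im[:220],None,fx=1.25,fy=1.25,interpolation=2)[...,::-1])
```

```text
2.575 [492.69931216  29.49713428 351.78643651] [ 3.13412974e+00  2.15375379e-01 -4.55223489e-04] 0.0027255313303321286
w2 [  0  30  34   6 204] [16.5 32.5] [ 5. 33.] 90.0 corners [[-0.0, 30.0], [33.0, 30.0], [33.0, 35.0], [0.0, 35.0]]
w2 [ 272   36  144   28 2287] [343.8  49.5] [ 17.  144.1] 85.5 corners [[271.29998779296875, 46.70000076293945], [415.0, 35.400001525878906], [416.29998779296875, 52.29999923706055], [272.70001220703125, 63.70000076293945]]
w2 [ 589   50   51  155 4062] [614. 127.] [154.  50.] 90.0 corners [[589.0, 50.0], [639.0, 50.0], [639.0, 204.0], [589.0, 204.0]]
w2 [  0  56  39   6 232] [19.  58.5] [ 5. 38.] 90.0 corners [[-0.0, 56.0], [38.0, 56.0], [38.0, 61.0], [0.0, 61.0]]
w2 [ 252   71   25   87 1249] [264.6 113.9] [86.8 15.8] 83.7 corners [[252.0, 71.69999694824219], [267.70001220703125, 69.9000015258789], [277.20001220703125, 156.1999969482422], [261.5, 157.89999389648438]]
w2 [ 320   70  103  104 3113] [371.2 121.5] [ 39.5 110. ] 46.6 corners [[317.70001220703125, 145.0], [397.6000061035156, 69.30000305175781], [424.70001220703125, 98.0], [344.7999877929687
[... 1499 characters left out ...]
9984741211], [543.7999877929688, 193.0]]
w3 [177 126  31  34 752] [191.8 143.3] [33.7 28.8] 84.8 corners [[176.0, 127.80000305175781], [204.6999969482422, 125.19999694824219], [207.6999969482422, 158.8000030517578], [179.0, 161.39999389648438]]
w3 [217 128  20  27 408] [226.7 141.5] [25.7 18.9] 85.2 corners [[216.1999969482422, 129.5], [235.0, 127.9000015258789], [237.10000610351562, 153.60000610351562], [218.3000030517578, 155.10000610351562]]
w3 [169 162  63  22 938] [200.  172.5] [21. 62.] 90.0 corners [[169.0, 162.0], [231.0, 162.0], [231.0, 183.0], [169.0, 183.0]]
w3 [195 185  19  13 237] [204. 191.] [12. 18.] 90.0 corners [[195.0, 185.0], [213.0, 185.0], [213.0, 197.0], [195.0, 197.0]]
```

View pics/w3v.png

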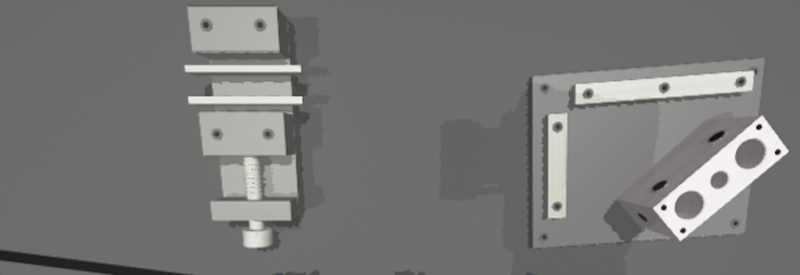

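Run:
```python
from h import *
c2,a=load("w2");c3,b=load("w3")
def ex(r):  # long-axis ends of rect (pixel centre)
    return r
for n,p,q in[("long",(343.8,49.5),(531,69.4)),("lA",(272,55.2),(459.5,74.9)),("lB",(415.6,43.9),(602.5,63.9)),("blkC",(371.2,121.5),(576.5,142.4)),("parF",(16.5,32.5),(165,54)),]:
    print(n,tri([ray(c2,p),ray(c3,q)]))
# bores: dark blobs inside block in each
for c,im in((c2,a),(c3,b)):
    g=cv2.cvtColor(im,cv2.COLOR_RGB2GRAY);
    for box in([315,65,430,178],) if c is c2 else ([520,88,635,197],):
        x,y,X,Y=box;m=((g[y:Y,x:X]>165)*255).astype(np.uint8)
        cs,h=cv2.findContours(m,cv2.RETR_CCOMP,1)
        for k,cn in enumerate(cs):
            if h[0][k][3]>=0 and cv2.contourArea(cn)>40:
                M=cv2.moments(cn);print("bore",M["m10"]/M["m00"]+x,M["m01"]/M["m00"]+y,M["m00"])
for z in(40,50,60):
    f=lambda p,dz:onz(c2,p,z+dz)
    L=np.linalg.norm(f((272,55.2),24)-f((415.6,43.9),24));B=[f(p,82) for p in((318,145),(397.6,69.3),(424.7,98),(344.8,173.6))]
    print(z,"long165:",L,"block110/40:",np.linalg.norm(B[0]-B[1]),np.linalg.norm(B[2]-B[1]))
```

```text
long [ 642.37125556 -193.58985378   82.4877712 ]
lA [ 624.87365489 -112.50913599   82.4408536 ]
lB [ 659.68419605 -274.06966151   82.54191233]
blkC [ 567.21992216 -230.8825709   140.64112449]
parF [617.02578091 288.25873709 -53.1594877 ]
bore 348.6322580645161 143.36523297491038 465.0
bore 370.25794732061763 122.59309718437783 183.5
bore 392.519 101.36933333333333 500.0
bore 550.8155376961347 163.58170685036356 435.5
bore 574.9761904761905 143.42261904761904 168.0
bore 599.7220469681038 122.59060637924992 475.5
40 long165: 172.2403459801555 block110/40: 115.97247831301033 42.35194109159472
50 long165: 168.470166233852 block110/40: 113.06480069452218 41.29008751216883
60 long165: 164.69998648754859 block110/40: 110.157123076034 40.22823393274299
```

jog_arm:
  plan:
    - {"dx":0.08,"dy":-0.24,"dz":0.11,"turn":0,"jaw":1}
    - {"dx":0.08,"dy":-0.24,"dz":0.11,"turn":0,"jaw":1}
    - {"dx":0.08,"dy":-0.24,"dz":0.11,"turn":0,"jaw":1}
    - {"dx":0.08,"dy":-0.24,"dz":0.11,"turn":0,"jaw":1}
    - {"dx":0.08,"dy":-0.24,"dz":0.11,"turn":0,"jaw":1}
    - {"dx":0.08,"dy":-0.24,"dz":0.11,"turn":0,"jaw":1}

```text
time: 3.38
eef_pos: [520.5, 179.0, 286.5]
ee_rot: [-3.134, -0.216, -0.001]
contact_force: [0.2, 0.4, 1.4]
width: 91.1
grasp_force: 0.0
```

Run:
```python
from h import *
snap('w4')
c,im=load("w4");cv2.imwrite("pics/w4v.png",cv2.resize(im[:215,200:460],None,fx=3,fy=2.7,interpolation=2)[...,::-1])
# plate and block from w2
Z=59.5;c2,a=load("w2")
P=lambda p,dz:onz(c2,p,Z+dz)[:2]
l0,l1=P((272,55.2),24),P((415.6,43.9),24);s0,s1=P((259.85,70.8),24),P((269.35,157.05),24)
y=(l0-l1)/np.linalg.norm(l0-l1);xs=(s0-s1)/np.linalg.norm(s0-s1)
print("len",np.linalg.norm(l0-l1),np.linalg.norm(s0-s1),"ang long",np.degrees(np.arctan2(-y[0],y[1])),"short",np.degrees(np.arctan2(xs[1],xs[0])))
x=np.array([y[1],-y[0]]);lc=(l0+l1)/2;sc=(s0+s1)/2
C1=lc-9*x+89.5*y;C2=sc+57*x-9*y;print("corner",C1,C2)
b=[P(p,82) for p in((348.63,143.37),(392.52,101.37),(370.26,122.59))]
B=[P(p,82) for p in((317.7,145),(397.6,69.3),(424.7,98),(344.8,173.6))];bc=np.mean(B,0)
d=(b[0]-b[1])/np.linalg.norm(b[0]-b[1]);e=B[0]-B[1]
print("block centre",bc,(b[0]+b[1])/2,"ang",np.degrees(np.arctan2(-d[0],d[1])),np.degrees(np.arctan2(-e[0],e[1])))
```

```text
3.375 [520.53201668 178.96405239 286.54785923] [-3.13402948e+00 -2.16088471e-01 -1.34467556e-03] 0.0032191746186188636
len 164.8884954748638 100.36620551025332 ang long 12.181995500357305 short 12.201574802625318
corner [ 614.19331246 -107.69134345] [ 614.23698092 -107.84809429]
block centre [ 565.91610622 -230.05040408] [ 565.81073761 -230.01287187] ang 51.90562822410933 51.0750130040154
```

View pics/w4v.png

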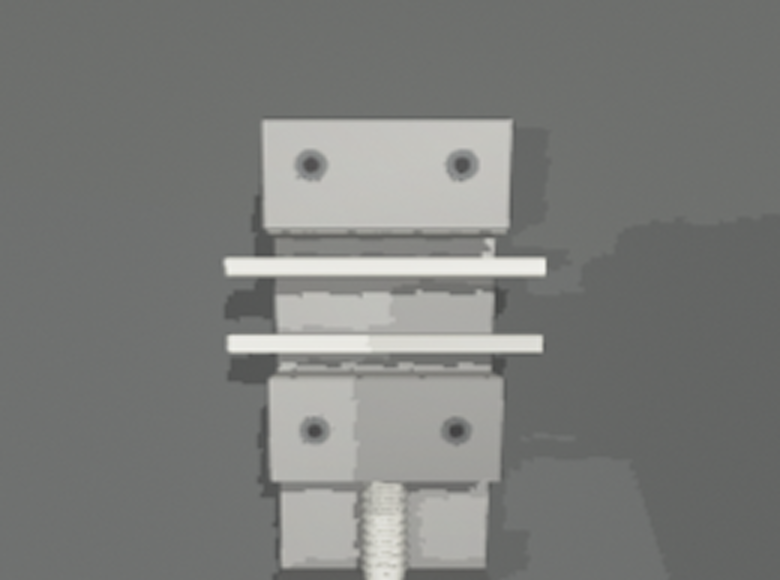

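Run:
```python
from h import *
Z=59.5;c,im=load("w4");g=cv2.cvtColor(im,cv2.COLOR_RGB2GRAY)
sub=g[:205,200:460];print(sub[98,70:80],sub[92:106,130],sub[122:132,90])
for th in(190,200,210):
    m=((sub>th)*255).astype(np.uint8);k,l,st,_=cv2.connectedComponentsWithStats(m);o=[]
    for i in range(1,k):
        if st[i,4]>100 and st[i,2]>80:
            r=cv2.minAreaRect(np.argwhere(l==i)[:,::-1].astype(np.float32));print(th,st[i],r)
            p=cv2.boxPoints(r)+[200,0];W=np.array([onz(c,q,Z+52)[:2] for q in p]);W=W[np.argsort(W[:,1])]
            a,b=W[:2].mean(0),W[2:].mean(0);o.append((a+b)/2);print(" mid",(a+b)/2,"len",np.linalg.norm(b-a),"ang",np.degrees(np.arctan2(-(b-a)[0],(b-a)[1])))
    if len(o)==2:print("seat",(o[0]+o[1])/2,"sep",np.linalg.norm(o[0]-o[1]))
# jaw bolts (z +66): corners of fixed jaw read from picture
J=[onz(c,(200+u/3,v/2.7),Z+66)[:2] for u,v in((262,119),(512,119),(510,230),(264,230),(268,377),(503,377))]
print(np.round(J,1),np.linalg.norm(J[0]-J[1]),(J[2]+J[3])/2,(J[4]+J[5])/2,(J[2]+J[3]+J[4]+J[5])/4)
```

```text
[114 113 114 114 145 212 233 233 233 233] [132 131 122 178 225 233 233 234 233 213 149 126 132 132] [107 125 217 233 232 232 232 233 176  86]
190 [  88   45   82   39 2815] ((128.5, 64.0), (38.0, 81.0), 90.0)
 mid [631.34492744 190.05031972] len 73.89987467858506 ang 7.976583088673542
190 [ 75  94 107   8 647] ((128.0, 97.5), (7.0, 106.0), 90.0)
 mid [602.44151097 186.36408599] len 98.80399894497164 ang 7.977997196975837
190 [ 76 124 105   6 629] ((128.0, 126.5), (5.0, 104.0), 90.0)
 mid [576.27374155 182.60868255] len 98.80518749947284 ang 7.979288539250421
200 [ 75  95 107   7 641] ((128.0, 98.0), (6.0, 106.0), 90.0)
 mid [602.00053086 186.30080117] len 98.83603950672308 ang 7.978018869185246
200 [ 76 124 104   6 566] ((127.5, 126.5), (5.0, 103.0), 90.0)
 mid [576.2078064 183.0790692] len 97.85521688708181 ang 7.979288539250614
seat [589.10416863 184.68993518] sep 25.993156636340515
210 [ 75  95 107   7 640] ((128.0, 98.0), (6.0, 106.0), 90.0)
 mid [602.00053086 186.30080117] len 98.83603950672308 ang 7.978018869185246
210 [ 76 124 104   6 566] ((127.5, 126.5), (5.0, 103.0), 90.0)
 mid [576.2078064 183.0790692] len 97.85521688708181 ang 7.979288539250614
seat [589.10416863 184.68993518] sep 25.993156636340515
[[640.8 227.6]
 [650.8 156.2]
 [617.3 151. ]
 [607.2 223.1]
 [560.1 216.4]
 [570.1 145.1]] 72.015856335209 [612.29397106 187.06393068] [565.06067867 180.71711507] [588.67732486 183.89052287]
```

jog_arm:
  plan:
    - {"dx":-0.018,"dy":0.686,"dz":0.05,"turn":-0.743,"jaw":1}
    - {"dx":-0.018,"dy":0.686,"dz":0.05,"turn":-0.743,"jaw":1}
    - {"dx":-0.018,"dy":0.686,"dz":0.05,"turn":-0.743,"jaw":1}
    - {"dx":-0.018,"dy":0.686,"dz":0.1,"turn":-0.743,"jaw":1}
    - {"dx":-0.018,"dy":0.686,"dz":0.1,"turn":-0.743,"jaw":1}
    - {"dx":-0.018,"dy":0.686,"dz":0.1,"turn":-0.743,"jaw":1}
    - {"dx":-0.018,"dy":0.686,"dz":0.1275,"turn":-0.743,"jaw":1}
    - {"dx":-0.018,"dy":0.686,"dz":0.1275,"turn":-0.743,"jaw":1}
    - {"dx":-0.018,"dy":0.686,"dz":0.1275,"turn":-0.743,"jaw":1}
    - {"dx":-0.018,"dy":0.686,"dz":0.1275,"turn":-0.743,"jaw":1}

```text
time: 4.68
eef_pos: [566.2, -230.2, 209.8]
ee_rot: [1.785, 2.585, 0.0]
contact_force: [1.0, -0.1, 0.3]
width: 91.2
grasp_force: 0.0
```

```bash
cat >> h.py <<'E'
def togo(tx,ty,tz,t):  # target TCP (mm) and tool-x heading (deg) -> fractions
    from scipy.spatial.transform import Rotation as R
    s=robot.get_state();A=R.from_rotvec(s["ee_rot"]).as_matrix();h=np.degrees(np.arctan2(A[1,0],A[0,0]))
    d=A.T@(np.array([tx,ty,tz])-s["eef_pos"])/600
    print("t",s["time"],"pos",np.round(s["eef_pos"],1),"head",round(h,2),"frac",np.round(d,4),"turn",round(-((t-h+180)%360-180)/180,4),"q6",s["joint_pos"][5],"F",np.round(s["contact_force"],1))
E
python3 -c "
from h import *
togo(566,-230,210,141.6)"
```

```text
t 4.675 pos [ 566.2 -230.2  209.8] head 110.74 frac [ 0.0005 -0.0001 -0.0004] turn -0.1714 q6 -0.7864394383473512 F [ 1.  -0.1  0.3]
```

jog_arm:
  plan:
    - {"dx":0,"dy":0,"dz":0,"turn":-0.171,"jaw":1}
    - {"dx":0,"dy":0,"dz":0,"turn":-0.171,"jaw":1}
    - {"dx":0,"dy":0,"dz":0,"turn":-0.171,"jaw":1}
    - {"dx":0,"dy":0,"dz":0,"turn":-0.171,"jaw":1}
    - {"dx":0,"dy":0,"dz":0,"turn":-0.171,"jaw":1}
    - {"dx":0,"dy":0,"dz":0.07,"turn":-0.171,"jaw":1}
    - {"dx":0,"dy":0,"dz":0.13,"turn":-0.171,"jaw":1}
    - {"dx":0,"dy":0,"dz":0.18,"turn":-0.171,"jaw":1}
    - {"dx":0,"dy":0,"dz":0.197,"turn":-0.171,"jaw":1}
    - {"dx":0,"dy":0,"dz":0.197,"turn":-0.171,"jaw":1}

```text
time: 5.92
eef_pos: [566.6, -229.2, 91.3]
ee_rot: [-1.044, -2.963, -0.0]
contact_force: [-0.6, -0.4, 1.1]
width: 91.6
grasp_force: 0.0
```

```bash
python3 -c "
from h import *
togo(566,-230,91.5,141.5)
snap('w5')"
```

```text
t 5.925 pos [ 566.6 -229.2   91.3] head 141.19 frac [-0.0001 -0.0016 -0.0003] turn -0.0017 q6 -1.3160492330087277 F [-0.6 -0.4  1.1]
5.925 [ 566.56670514 -229.22075143   91.31783269] [-1.04360520e+00 -2.96270570e+00 -8.64671171e-05] 0.023777098261847537
```

View pics/w5.png

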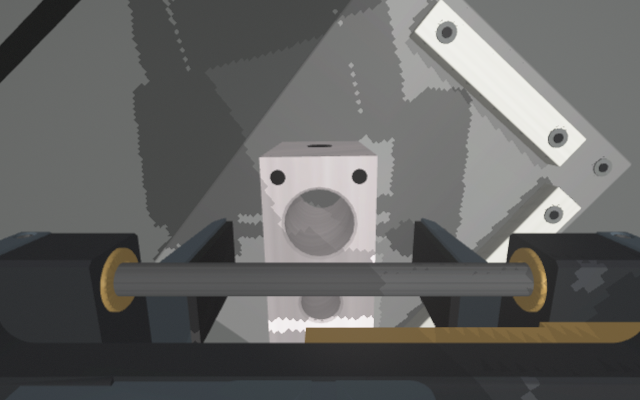

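jog_arm:
  newtons: 20
  plan:
    - {"dx":0,"dy":0,"dz":0,"turn":0,"jaw":0}
    - {"dx":0,"dy":0,"dz":0,"turn":0,"jaw":0}
    - {"dx":0,"dy":0,"dz":0,"turn":0,"jaw":0}
    - {"dx":0,"dy":0,"dz":0,"turn":0,"jaw":0}
    - {"dx":0,"dy":0,"dz":0,"turn":0,"jaw":0}
    - {"dx":0,"dy":0,"dz":0,"turn":0,"jaw":0}
    - {"dx":0,"dy":0,"dz":0,"turn":0,"jaw":0}
    - {"dx":0,"dy":0,"dz":0,"turn":0,"jaw":0}

```text
time: 6.98
eef_pos: [566.5, -229.2, 91.3]
ee_rot: [-1.042, -2.964, 0.0]
contact_force: [-0.6, -0.3, 1.3]
width: 39.9
grasp_force: 20.0
```

```bash
python3 -c "
from h import *
c=np.array([614.2,-107.8]);a=np.radians(12.2);x=np.array([np.cos(a),np.sin(a)]);y=np.array([-x[1],x[0]])
p=c-26*x-63*y;print(p,c-20*x-55*y);togo(p[0],p[1],91.5,102.2)"
```

```text
[ 602.10064893 -174.87164605] [ 606.27454592 -165.78437011]
t 6.975 pos [ 566.5 -229.2   91.3] head 141.26 frac [ 0.0104  0.1077 -0.0004] turn 0.217 q6 -1.3171673017544616 F [-0.6 -0.3  1.3]
```

jog_arm:
  plan:
    - {"dx":0,"dy":0,"dz":0,"turn":0.05,"jaw":0}
    - {"dx":0,"dy":0,"dz":0,"turn":0.1,"jaw":0}
    - {"dx":0,"dy":0,"dz":0,"turn":0.15,"jaw":0}
    - {"dx":0,"dy":0,"dz":0,"turn":0.2,"jaw":0}
    - {"dx":0,"dy":0,"dz":0,"turn":0.217,"jaw":0}
    - {"dx":0.0026,"dy":0.027,"dz":0,"turn":0.217,"jaw":0}
    - {"dx":0.0052,"dy":0.054,"dz":0,"turn":0.217,"jaw":0}
    - {"dx":0.0078,"dy":0.081,"dz":0,"turn":0.217,"jaw":0}
    - {"dx":0.0104,"dy":0.1077,"dz":0,"turn":0.217,"jaw":0}
    - {"dx":0.0104,"dy":0.1077,"dz":0,"turn":0.217,"jaw":0}

```text
time: 8.22
eef_pos: [603.0, -173.5, 91.2]
ee_rot: [1.971, 2.446, 0.001]
contact_force: [0.5, 1.6, -0.8]
width: 39.7
grasp_force: 20.0
```

```bash
python3 -c "
from h import *
togo(602.1,-174.9,91.5,102.2)
c=robot.get_calibration('wrist');im=snap('w6')
g=cv2.cvtColor(im,cv2.COLOR_RGB2GRAY);print(c['extrinsics'][:3,3])
cv2.imwrite('pics/w6v.png',im[:300,120:560,::-1])"
```

```text
t 8.225 pos [ 603.  -173.5   91.2] head 102.29 frac [-0.002  -0.002  -0.0004] turn 0.0005 q6 -0.5324234594069811 F [ 0.5  1.6 -0.8]
8.225 [ 603.04264079 -173.47233676   91.24181479] [1.97077440e+00 2.44621668e+00 1.01120034e-03] 0.022272951623336076
[ 587.03590435 -106.79490651  260.84934108]
```

View pics/w6v.png

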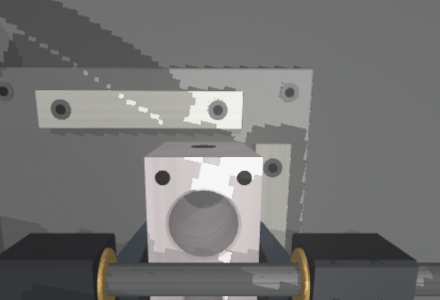

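jog_arm:
  plan:
    - {"dx":0.005,"dy":0.003,"dz":0,"turn":0,"jaw":0}
    - {"dx":0.009,"dy":0.005,"dz":0,"turn":0,"jaw":0}
    - {"dx":0.011,"dy":0.0065,"dz":0,"turn":0,"jaw":0}
    - {"dx":0.0125,"dy":0.007,"dz":0,"turn":0,"jaw":0}
    - {"dx":0.0135,"dy":0.0075,"dz":0,"turn":0,"jaw":0}
    - {"dx":0.0135,"dy":0.0075,"dz":0,"turn":0,"jaw":0}

```text
time: 9.02
eef_pos: [604.8, -166.0, 91.2]
ee_rot: [-1.973, -2.445, -0.0]
contact_force: [-0.2, -2.3, 0.4]
width: 39.8
grasp_force: 20.0
```

```bash
python3 -c "
from h import *
togo(606.3,-165.8,91.5,102.2);print(robot.get_state()['ft_torque'])"
```

```text
t 9.025 pos [ 604.8 -166.    91.2] head 102.2 frac [-0.0003  0.0025 -0.0004] turn 0.0 q6 -0.51793256286471 F [-0.2 -2.3  0.4]
[-0.32917204  0.03623621  0.03022096]
```

jog_arm:
  plan:
    - {"dx":0.001,"dy":0.001,"dz":0,"turn":0,"jaw":0}
    - {"dx":0.002,"dy":0.002,"dz":0,"turn":0,"jaw":0}
    - {"dx":0.003,"dy":0.003,"dz":0,"turn":0,"jaw":0}
    - {"dx":0.003,"dy":0.004,"dz":0,"turn":0,"jaw":0}

```text
time: 9.52
eef_pos: [606.5, -165.3, 91.4]
ee_rot: [1.971, 2.445, -0.003]
contact_force: [-6.1, -17.9, 2.2]
width: 39.9
grasp_force: 20.0
```

```bash
python3 -c "
from h import *
togo(606.3,-165.8,91.5,102.2);print(robot.get_state()['ft_torque'])"
```

```text
t 9.525 pos [ 606.5 -165.3   91.4] head 102.27 frac [-0.0008 -0.0005 -0.0001] turn 0.0004 q6 -0.5139086196752141 F [ -6.1 -17.9   2.2]
[-3.12096764  1.04645727  0.39855448]
```

jog_arm:
  plan:
    - {"dx":0,"dy":0,"dz":0,"turn":0,"jaw":0.65}
    - {"dx":0,"dy":0,"dz":0,"turn":0,"jaw":0.65}
    - {"dx":0,"dy":0,"dz":0,"turn":0,"jaw":0.65}
    - {"dx":0,"dy":0,"dz":0,"turn":0,"jaw":0.65}
    - {"dx":0,"dy":0,"dz":0,"turn":0,"jaw":0.65}
    - {"dx":0,"dy":0,"dz":0,"turn":0,"jaw":0.65}

```text
time: 10.28
eef_pos: [606.8, -163.7, 91.2]
ee_rot: [-1.973, -2.445, -0.0]
contact_force: [0.0, 0.6, 0.2]
width: 59.1
grasp_force: 0.0
```

```bash
python3 -c "
from h import *
togo(606.3,-165.8,91.5,102.2)
im=snap('w7');cv2.imwrite('pics/w7v.png',cv2.resize(im[60:280,200:500,::-1],None,fx=2.6,fy=2.6,interpolation=2))"
```

```text
t 10.275 pos [ 606.8 -163.7   91.2] head 102.2 frac [-0.0033 -0.0015 -0.0005] turn 0.0 q6 -0.5135945724235242 F [0.  0.6 0.2]
10.275 [ 606.79057528 -163.68487188   91.22513653] [-1.97271226e+00 -2.44497026e+00 -2.74075496e-05] 0.0013093575083619293
```

View pics/w7v.png

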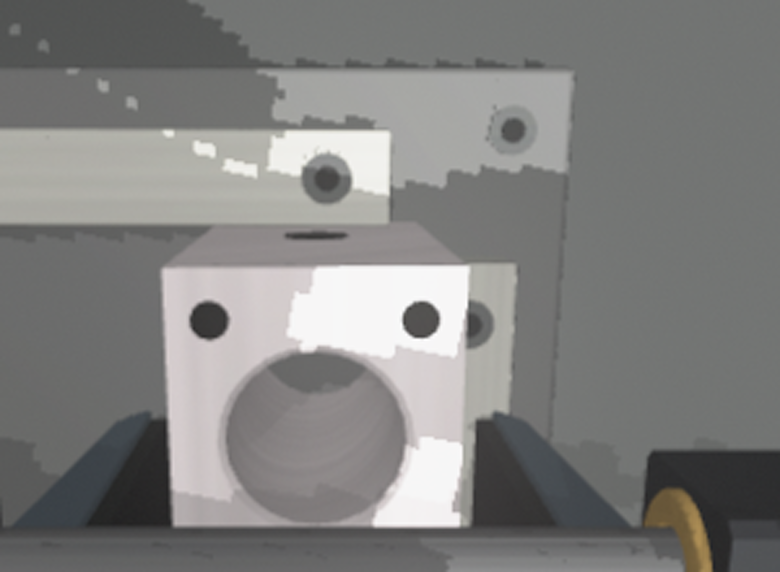

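```bash
python3 -c "
from h import *
c,im=load('w7');C=np.array([614.2,-107.8]);a=np.radians(12.2);x=np.array([np.cos(a),np.sin(a)]);y=np.array([-x[1],x[0]])
for n,p,z in(('tl',(262.3,161.9),141.5),('tr',(380,161.9),141.5),('bl',(264.5,240),141.5),('br',(380.5,240),141.5),('barinner r',(349.5,145.7),83.5),('barinner l',(210,145.7),83.5),('long outer top',(398.5,161.5),83.5)):
    d=onz(c,p,z)[:2]-C;print(n,np.round([d@x,d@y],1))"
```

```text
tl [-40.7  -0.1]
tr [-1.1 -0. ]
bl [-41.1 -27.9]
br [  0.2 -27.9]
barinner r [-7.1  0.5]
barinner l [-76.2   0.3]
long outer top [17.5 -7.3]
```

jog_arm:
  newtons: 30
  plan:
    - {"dx":-0.003,"dy":-0.0015,"dz":0,"turn":0,"jaw":0.65}
    - {"dx":-0.003,"dy":-0.0015,"dz":0,"turn":0,"jaw":0}
    - {"dx":-0.003,"dy":-0.0015,"dz":0,"turn":0,"jaw":0}
    - {"dx":-0.003,"dy":-0.0015,"dz":0,"turn":0,"jaw":0}
    - {"dx":-0.003,"dy":-0.0015,"dz":0,"turn":0,"jaw":0}
    - {"dx":-0.003,"dy":-0.0015,"dz":0,"turn":0,"jaw":0}
    - {"dx":-0.003,"dy":-0.0015,"dz":-0.02,"turn":0,"jaw":0}
    - {"dx":-0.003,"dy":-0.0015,"dz":-0.06,"turn":0,"jaw":0}
    - {"dx":-0.003,"dy":-0.0015,"dz":-0.12,"turn":0,"jaw":0}
    - {"dx":-0.003,"dy":-0.0015,"dz":-0.17,"turn":0,"jaw":0}

```text
time: 11.58
eef_pos: [605.8, -165.4, 194.2]
ee_rot: [-1.972, -2.444, 0.0]
contact_force: [1.0, -0.4, -6.1]
width: 39.5
grasp_force: 30.0
```

```bash
python3 -c "
from h import *
togo(589.1,184.5,195,98.0)"
```

```text
t 11.575 pos [ 605.8 -165.4  194.2] head 102.21 frac [ 0.5758  0.0961 -0.001 ] turn 0.0234 q6 -0.5168043541629059 F [ 1.  -0.4 -6.1]
```

jog_arm:
  plan:
    - {"dx":0.05,"dy":0.008,"dz":0,"turn":0.01,"jaw":0}
    - {"dx":0.13,"dy":0.022,"dz":0,"turn":0.023,"jaw":0}
    - {"dx":0.22,"dy":0.037,"dz":0,"turn":0.0234,"jaw":0}
    - {"dx":0.31,"dy":0.052,"dz":0,"turn":0.0234,"jaw":0}
    - {"dx":0.4,"dy":0.067,"dz":0,"turn":0.0234,"jaw":0}
    - {"dx":0.48,"dy":0.08,"dz":0,"turn":0.0234,"jaw":0}
    - {"dx":0.54,"dy":0.09,"dz":0,"turn":0.0234,"jaw":0}
    - {"dx":0.5758,"dy":0.096,"dz":0,"turn":0.0234,"jaw":0}
    - {"dx":0.5758,"dy":0.096,"dz":0,"turn":0.0234,"jaw":0}
    - {"dx":0.5758,"dy":0.096,"dz":0,"turn":0.0234,"jaw":0}

```text
time: 12.82
eef_pos: [589.4, 183.5, 193.0]
ee_rot: [-2.061, -2.37, 0.001]
contact_force: [0.4, 0.7, -7.1]
width: 40.0
grasp_force: 30.0
```

```bash
python3 -c "
from h import *
togo(589.1,184.7,131.2,98.0)
im=snap('w8')
m=cv2.imread('pics/w8.png');cv2.imwrite('pics/w8v.png',m[:300,120:520])"
```

```text
t 12.825 pos [589.4 183.5 193. ] head 97.98 frac [ 0.0021 -0.0002  0.1031] turn -0.0001 q6 0.12508413912588803 F [ 0.4  0.7 -7.1]
12.825 [589.39839483 183.51424329 193.04333421] [-2.06142420e+00 -2.37038853e+00  1.00275813e-03] 0.011179555244990773
```

View pics/w8v.png

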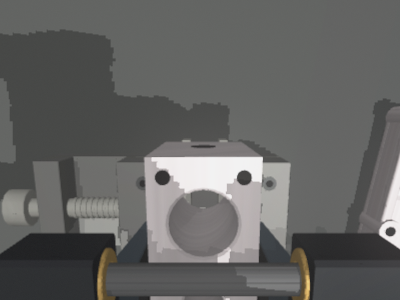

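Run:
```python
from h import *
S=np.array([589.1,184.6]);a=np.radians(8);x=np.array([np.cos(a),np.sin(a)]);y=np.array([-x[1],x[0]])
for n,boxes in(("w8",((255,172,275,195),(378,172,402,195))),("w4",((292,50,315,72),(342,50,365,72),(292,150,315,170),(342,150,365,170)))):
    c,im=load(n);g=cv2.cvtColor(im,cv2.COLOR_RGB2GRAY).astype(float)
    for u,v,U,V in boxes:
        s=g[v:V,u:U];w=np.clip(np.percentile(s,50)-25-s,0,None);yy,xx=np.mgrid[v:V,u:U];p=((w*xx).sum()/w.sum(),(w*yy).sum()/w.sum())
        d=onz(c,p,125.5)[:2]-S;print(n,np.round(p,1),"vice frame",np.round([d@x,d@y],1))
c,im=load("w8");g=cv2.cvtColor(im,cv2.COLOR_RGB2GRAY)
e=np.abs(np.diff(g[170].astype(int)));print([i for i in range(250,400) if e[i]>30])
for u in(265.5,381.5):
    d=onz(c,(u,160),193+50)[:2]-S;print(u,np.round([d@x,d@y],1))
```

```text
w8 [260.8 183.1] vice frame [-43.3  21.9]
w8 [388.4 183.1] vice frame [43.3 22. ]
w4 [303.2  60.7] vice frame [43.6 21.8]
w4 [353.5  60.8] vice frame [ 43.6 -22.1]
w4 [304.4 159.1] vice frame [-42.2  21.9]
w4 [351.7 159.1] vice frame [-42.3 -22.1]
[264, 287, 360, 382]
265.5 [-20.5  52.4]
381.5 [18.6 52.4]
```

jog_arm:
  plan:
    - {"dx":0.003,"dy":0.001,"dz":0,"turn":0,"jaw":0}
    - {"dx":0.003,"dy":0.001,"dz":0.03,"turn":0,"jaw":0}
    - {"dx":0.003,"dy":0.001,"dz":0.055,"turn":0,"jaw":0}
    - {"dx":0.003,"dy":0.001,"dz":0.07,"turn":0,"jaw":0}
    - {"dx":0.003,"dy":0.001,"dz":0.08,"turn":0,"jaw":0}
    - {"dx":0.003,"dy":0.001,"dz":0.09,"turn":0,"jaw":0}
    - {"dx":0.003,"dy":0.001,"dz":0.097,"turn":0,"jaw":0}
    - {"dx":0.003,"dy":0.001,"dz":0.1,"turn":0,"jaw":0}
    - {"dx":0.003,"dy":0.001,"dz":0.102,"turn":0,"jaw":0}
    - {"dx":0.003,"dy":0.001,"dz":0.102,"turn":0,"jaw":0}

```text
time: 14.12
eef_pos: [590.0, 186.1, 132.2]
ee_rot: [2.061, 2.371, 0.0]
contact_force: [0.1, -0.7, -6.8]
width: 40.0
grasp_force: 30.0
```

```bash
python3 -c "
from h import *
togo(589.1,184.7,131.2,98.0)"
```

```text
t 14.125 pos [590.  186.1 132.2] head 97.99 frac [-0.0021 -0.0018  0.0016] turn -0.0 q6 0.1283799134866245 F [ 0.1 -0.7 -6.8]
```

jog_arm:
  plan:
    - {"dx":0,"dy":0,"dz":0.001,"turn":0,"jaw":0}
    - {"dx":0,"dy":0,"dz":0.002,"turn":0,"jaw":0}
    - {"dx":0,"dy":0,"dz":0.0025,"turn":0,"jaw":0}
    - {"dx":0,"dy":0,"dz":0.0025,"turn":0,"jaw":0}

```text
time: 14.62
eef_pos: [590.1, 186.2, 131.2]
ee_rot: [2.061, 2.371, 0.001]
contact_force: [-3.9, -1.7, 5.0]
width: 40.2
grasp_force: 30.0
```

jog_arm:
  plan:
    - {"dx":0,"dy":0,"dz":0,"turn":0,"jaw":0.7}
    - {"dx":0,"dy":0,"dz":0,"turn":0,"jaw":0.7}
    - {"dx":0,"dy":0,"dz":0,"turn":0,"jaw":0.7}
    - {"dx":0,"dy":0,"dz":0,"turn":0,"jaw":0.7}
    - {"dx":0,"dy":0,"dz":0,"turn":0,"jaw":0.7}
    - {"dx":0,"dy":0,"dz":-0.05,"turn":0,"jaw":0.7}
    - {"dx":0,"dy":0,"dz":-0.12,"turn":0,"jaw":0.7}
    - {"dx":-0.1,"dy":0,"dz":-0.2,"turn":0,"jaw":0.7}
    - {"dx":-0.15,"dy":0,"dz":-0.25,"turn":0,"jaw":0.7}
    - {"dx":-0.15,"dy":0,"dz":-0.25,"turn":0,"jaw":0.7}

```text
time: 15.88
eef_pos: [604.2, 95.0, 283.9]
ee_rot: [2.062, 2.366, 0.006]
contact_force: [0.3, 0.2, 0.2]
width: 64.0
grasp_force: 0.0
```

jog_arm:
  plan:
    - {"dx":0,"dy":0,"dz":0,"turn":0,"jaw":0.7}
    - {"dx":0,"dy":0,"dz":0,"turn":0,"jaw":0.7}

```text
time: 16.12
eef_pos: [601.7, 97.6, 279.2]
ee_rot: [-2.059, -2.371, 0.002]
contact_force: [0.7, 1.0, 0.0]
width: 64.0
grasp_force: 0.0
```

Run:
```python
from h import *
im=snap('w9');c,_=load("w9");g=cv2.cvtColor(im,cv2.COLOR_RGB2GRAY)
S=np.array([589.1,184.6]);a=np.radians(8);x=np.array([np.cos(a),np.sin(a)]);y=np.array([-x[1],x[0]])
pr=[onz(c,(u,v),181.5)[:2]-S for u in(0,639) for v in(0,205)];print("view",[np.round([p@x,p@y],0).tolist() for p in pr])
m=((im.min(2)>150)*255).astype(np.uint8);m[205:]=0
k,l,st,_=cv2.connectedComponentsWithStats(m)
for i in range(1,k):
    if st[i,4]>400:
        r=cv2.minAreaRect(np.argwhere(l==i)[:,::-1].astype(np.float32));P=[onz(c,q,181.5)[:2]-S for q in cv2.boxPoints(r)]
        print(st[i],np.round([[p@x,p@y] for p in P],1).tolist(),np.round(r[1],1))
```

```text
16.125 [601.74679814  97.61755636 279.24711336] [-2.05939382e+00 -2.37061598e+00  2.12141182e-03] 0.0022294369364019074
view [[-221.0, 55.0], [-252.0, -89.0], [213.0, 56.0], [245.0, -87.0]]
[   0    0  105   38 3170] [[-220.9, 55.5], [-150.1, 55.6], [-153.6, 32.4], [-226.0, 32.2]] [ 37. 104.]
[ 295    0   97  161 9252] [[-20.4, 55.8], [44.3, 57.0], [51.7, -52.2], [-20.1, -53.6]] [160.9  95.4]
[  446     0   194   205 24397] [[82.3, 56.1], [213.3, 56.3], [244.4, -86.5], [94.6, -86.9]] [204. 193.]
[ 255   48   29   63 1489] [[-49.1, 25.5], [-29.9, 26.3], [-28.9, -16.3], [-49.0, -17.2]] [63.  27.5]
[   0  135  106   70 7042] [[-240.6, -34.9], [-162.7, -34.7], [-170.4, -87.5], [-252.2, -87.7]] [ 69. 105.]
```

```bash
python3 -c "
from bench import robot
print(robot.finish_job())"
```

```text
the job is handed in; nothing more can be done
None
```

The job is handed in, with no verdict returned: the block was pushed home against both stop bars, then stood and released in the vice, with position errors of about 0–2 mm by the wrist camera and nothing else touched; I viewed 11 pictures, one over the limit of 10.

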